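Clip the tube into the rocker

TASK

The capped centrifuge tube lying in the little rest on the bench is to go on the rocker. Lay it along the spring clip holder that is wide enough for it (the wider of the two on the rocker's deck, not the narrow one), about centred along its length, and press it down until both pairs of spring fingers have snapped over it and it lies home on the supports; either way round will do. Then let go.

Things in the scene. Friction and masses are not known exactly. Their poses are not given: they have to be found in the camera images.
- tube_mid (a point): the capped tube, lying level in a small grey rest on the bench; 110 mm long: straight body 28 mm across, cone at one end (15 mm), cap at the other (34 mm across, 14 mm long); up to 40 g. Point: on the axis, 55 mm from the cone's tip, 41 mm from the cap's edge, 24 mm above the bench. z axis: along the tube to the cap. The rest's two ribs leave 50 mm free in the middle, down to 5 mm above the bench.
- holder_wide_seat (a point): wide clip holder fixed on the rocker's deck: black base 86 x 46 mm, two pairs of bent steel spring fingers. Point: where the middle of a seated 28 mm tube lies, 34 mm above the deck, 92 above the bench. x: along the tube, y across, z up. The pairs (9 mm wide) stand at x = -27 and +27; the gap of 45 mm between them is free for gripper fingers down to 25 mm below the point.
- holder_wide_spring_l (a joint): one spring finger strip of the wide holder (on its +y side): 0 = upright at rest, grows as it is pushed outward, at most 0.4 rad. Lips are 23 mm apart 10 mm above the seat point and flare to 43 mm at 21 mm above it. A tube laid on top stands 20 mm too high; 10 to 15 N straight down snaps it past the lips. Supports then stop it at the seat point.
- holder_narrow_seat (a point): narrow clip holder on the same deck, 110 mm beside the wide one (which side varies), parallel to it: same make, for 16 mm tubes, base 86 x 34 mm, the tube does not fit it. Point and axes as for the wide one.
There are look-alikes about, which are no part of the job. Leave any pink look-alike of the part that bears tube_mid alone.

How it is judged:
At the end, for the whole second after the job is handed in: The tube lies at rest and released in the wide clip holder, snapped below the lips of both pairs of spring fingers: its middle within 13 mm of the holder's point along the tube, 6 mm across and 6 mm in height, its axis within 10 degrees of the holder's; either way round (x of tube_mid in the frame of holder_wide_seat between -0.013 and 0.013 m and y of tube_mid in the frame of holder_wide_seat between -0.006 and 0.006 m and z of tube_mid in the frame of holder_wide_seat between -0.006 and 0.006 m and angle between the z axis of tube_mid and the x axis of holder_wide_seat, either way round below 0.17 rad and linear speed of tube below 0.02 m/s); the robot touches nothing.
It also fails if it takes over 40 s, if anything falls off the work surface, if the arm or the gripper's body presses on something with over 40 N, if the wrist force passes 120 N, or if a joint passes its speed limit or range.

ROBOT

A 6-joint arm with a two-finger parallel gripper is mounted at the origin on a cart in front of the work surface, level with it; the furniture and walls round the work are solid. World frame = base frame: x ahead of the robot, y to its left, z up, the work surface at z = 0. Lengths are in m, angles in rad, forces in N, time in s.
With the tool pointing down it reaches from about 0.325 to 0.9 m from the base axis. Payload 6.1 kg.
Tool frame: the origin (TCP) lies midway between the tips of the shut fingers; the grasp point (between the pads) lies 19 mm behind it; z points along the fingers, y is the line along which they close (so a half turn about z gives the same grasp; the last joint's range is limited). The gripper opens to 85 mm and grips with 20 to 120 N. Pads are 22 mm wide; open, the fingers measure 114 mm over their backs; the gripper's body (76 mm by 85 mm) begins 54 mm behind the grasp point. The pads swing forward as they close: fully open they stand 13 mm farther back than shut.
Start: joints at [1.08, 0.22, 1.526, -0, 1.395, -0.126], TCP at [0.223, 0.584, 0.231] pointing down, gripper open.
Joint ranges: [-2.98, 2.98], [-0.91, 2.08], [0.09, 2.57], [-1.24, 4.39], [0.2, 2.65], [-2.68, 2.68]. Speed limits (rad/s): [2.57, 2.57, 3.01, 3.14, 3.14, 3.14].

INTERFACE

Orientations are given as [roll, pitch, yaw] about the fixed x, y, z axes, in that order (R = Rz(yaw) Ry(pitch) Rx(roll)).
In Python, from plant import movep, move_l, set_joints, gripper_to, hold, inverse_kinematics, observe, get_image, get_calibration, Unreachable, job_done gives the robot as it stands. Calls block until the motion is done:
- movep(position, orientation): joint-space move of the TCP to a pose.
- move_l(position, feed=0.15, rotation=None, max_force=None): straight line of the TCP; rotation=None keeps the orientation; feed is the mean speed in m/s. With max_force (N) it stops when the force on the tool has changed by that much, and returns True; else False.
- set_joints(angles): joint-space move.
- gripper_to(opening, f_grip=None): finger opening in m; f_grip is the grip in N (None keeps the last); returns when the fingers have stopped.
- hold(seconds).
- inverse_kinematics(position, orientation): joint angles nearest the present ones, or None.
- observe(): the state.
- get_image(name): name is "side" or "top" or "wrist"; returns (picture, depth): 400x640x3 uint8, red, green, blue; 400x640 float32, m along the optical axis (not along the pixel's ray), 0 where there is no reading.
- get_calibration(name): a dict with "intrinsics" (3x3 intrinsics, pixels), "world_from_camera" (4x4, takes a point from camera to world coordinates). Camera axes: x right, y down, z forward; pixel columns grow to the right and rows downward; lengths in m; the calibration is good to about 2 mm. The wrist camera is an equidistant fisheye: a pixel r from the principal point sees the ray r / f radians off the axis. A picture is of the moment at which its call begins: read the wrist's pose just before it. get_calibration takes no time and is no camera call; for the wrist camera it gives the pose at the moment of the call.
A pose or a line that the arm cannot do raises Unreachable and nothing moves.
- job_done(): hands the job in; it is judged then, once.
The state is a dict: "time_s": time; "q": joint angles; "joint_velocities": joint speeds; "joint_torque": joint torques, N m; "eef_pos": TCP position; "tcp_rot": TCP orientation; "ft_force": force on the tool from outside, world axes, zero at the start; "torque": the same for the moment, N m; "opening": finger opening in m; "grasp_force": force on a finger pad.
Only numpy, scipy, OpenCV 4.12 (cv2) and the standard library are available. Lean on these libraries where they do the work, as an engineer would, in place of code of your own. Each camera call takes 0.05 s, during which the arm holds its last target. There are 200 camera calls.

## Working session

There is one attempt and no reset: what is moved stays moved. The work goes in short steps, each a Python script; the robot and the scene stay as the last script left them, time stands still between calls to the robot, and variables do not carry over. Pictures are saved under pics/ and viewed, at most 10 in all, crops included, and the job is handed in when it is done.

```bash
mkdir -p pics; python3 - <<'E'
from plant import *
import cv2,numpy as np
for n in("top","side"):
    im,d=get_image(n); cv2.imwrite(f"pics/{n}0.png",im[:,:,::-1]); np.savez(f"pics/{n}0.npz",im=im,d=d,**get_calibration(n))
    print(get_calibration(n))
print(observe())
E
```

```text
{'intrinsics': array([[469.20590959,   0.        , 313.76672038],
       [  0.        , 469.20590959, 202.73112437],
       [  0.        ,   0.        ,   1.        ]]), 'world_from_camera': array([[-2.27154852e-02, -9.90510941e-01,  1.35543655e-01,
         3.55716002e-01],
       [-9.99733398e-01,  2.30669773e-02,  1.02302270e-03,
        -8.12602850e-02],
       [-4.13989759e-03, -1.35484281e-01, -9.90770847e-01,
         1.26477585e+00],
       [ 0.00000000e+00,  0.00000000e+00,  0.00000000e+00,
         1.00000000e+00]])}
{'intrinsics': array([[421.85395148,   0.        , 323.60411465],
       [  0.        , 421.85395148, 195.00058795],
       [  0.        ,   0.        ,   1.        ]]), 'world_from_camera': array([[ 0.92966389, -0.25695284,  0.26400814,  0.19792295],
       [-0.36830415, -0.63114397,  0.68264877, -0.89074378],
       [-0.00878139, -0.7318692 , -0.68138855,  0.87642416],
       [ 0.        ,  0.        ,  0.        ,  1.        ]])}
{'time_s': 0.1, 'q': array([ 1.07994015e+00,  2.21159101e-01,  1.52753752e+00,  1.26478180e-05,
        1.39472640e+00, -1.26103366e-01]), 'joint_velocities': array([ 0.00065415, -0.003123  , -0.00120635,  0.00093271,  0.00139491,
        0.00161239]), 'joint_torque': array([ 1.83024116e-03, -4.98238921e+01, -3.90550661e+01, -1.26363275e-04,
        5.63856651e-03,  6.88726277e-05]), 'eef_pos': array([0.22267876, 0.58337323, 0.23027972]), 'tcp_rot': array([-3.13977839e+00, -2.42553494e-04,  2.77683740e+00]), 'ft_force': array([-0.81380426, -0.10699942, -0.42772884]), 'torque': array([ 0.02408223, -0.02196168,  0.02177808]), 'grasp_force': 0.0, 'opening': 0.0853590277215583}
```

View pics/top0.png

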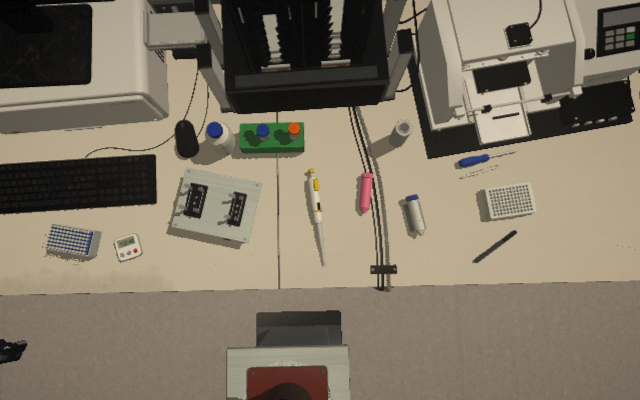

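View pics/side0.png

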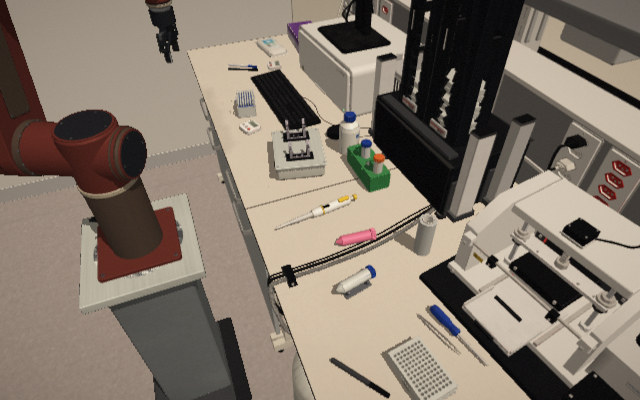

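The top view shows the blue-capped tube at about (415,214), the pink look-alike at (366,193) and the rocker with its two holders at (196,200) and (237,209). Next I'll enlarge the tube and the rocker.

```bash
cat > h.py <<'E'
import numpy as np,cv2
def px(f,u,v,z):
    "pixel to world at height z"
    K,T=f["intrinsics"],f["world_from_camera"]
    r=T[:3,:3]@np.linalg.solve(K,[u,v,1.]); return T[:3,3]+r*(z-T[2,3])/r[2]
def cloud(f):
    K,T=f["intrinsics"],f["world_from_camera"]; d=f["d"]
    v,u=np.mgrid[:400,:640]; P=np.stack([(u-K[0,2])/K[0,0]*d,(v-K[1,2])/K[1,1]*d,d],-1)
    return P@T[:3,:3].T+T[:3,3]
E
python3 - <<'E'
from h import *
f=np.load("pics/top0.npz");im=f["im"][:,:,::-1]
a=cv2.resize(im[160:250,166:266],None,fx=5,fy=5,interpolation=cv2.INTER_CUBIC)
b=cv2.resize(im[185:245,395:435],None,fx=7,fy=7,interpolation=cv2.INTER_CUBIC)
o=np.zeros((450,790,3),np.uint8);o[:,:500]=a;o[:420,505:785]=b
cv2.imwrite("pics/crop.png",o)
P=cloud(f)
np.set_printoptions(precision=3,suppress=True)
for u,v in[(415,200),(413,205),(416,214),(419,225),(215,225),(217,190),(215,185)]: print(u,v,P[v,u])
E
```

```text
415 200 [ 0.525 -0.347  0.038]
413 205 [ 0.511 -0.341  0.039]
416 214 [ 0.487 -0.347  0.04 ]
419 225 [ 0.458 -0.354  0.04 ]
215 225 [0.469 0.177 0.054]
217 190 [0.56  0.171 0.061]
215 185 [0.574 0.177 0.055]
```

View pics/crop.png

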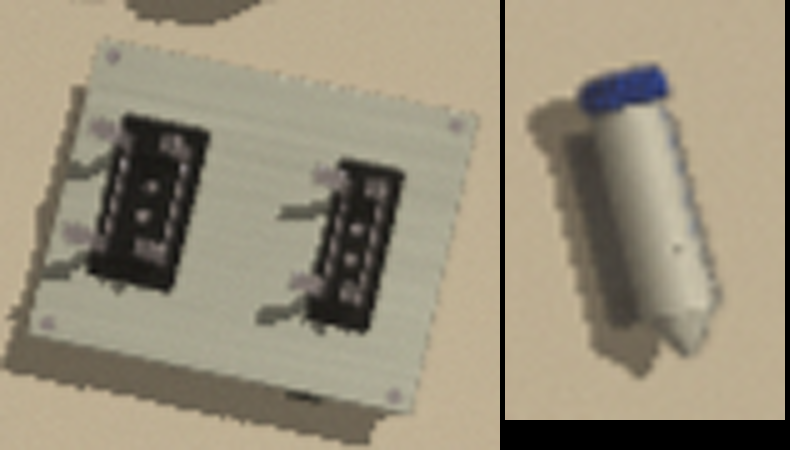

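The wide holder is the left one in the crop, with its base centre at about crop (148,202). The tube runs from cap edge (622,72) to cone tip (692,352). I'll go above the tube, look with the wrist camera, then do the same above the holder.

```bash
cat >> h.py <<'E'
def fish(f,p):
    "world points to wrist pixels"
    K,T=f["intrinsics"],f["world_from_camera"]
    c=(np.atleast_2d(p)-T[:3,3])@T[:3,:3]; r=np.hypot(c[:,0],c[:,1]); th=np.arctan2(r,c[:,2])
    return K[:2,2]+c[:,:2]/r[:,None]*th[:,None]*K[0,0]
def fpx(f,u,v,z):
    K,T=f["intrinsics"],f["world_from_camera"]
    a=np.array([u,v])-K[:2,2]; r=np.hypot(*a); th=r/K[0,0]
    ray=T[:3,:3]@np.r_[a/r*np.sin(th),np.cos(th)]; return T[:3,3]+ray*(z-T[2,3])/ray[2]
np.set_printoptions(precision=4,suppress=True)
E
python3 - <<'E'
from plant import *
from h import *
f=np.load("pics/top0.npz")
q=lambda a,b:(166+(a+.5)/5-.5,160+(b+.5)/5-.5); t=lambda a,b:(395+(a-504.5)/7-.5,185+(b+.5)/7-.5)
cap,tip=px(f,*t(622,72),.024),px(f,*t(692,352),.024)
print("tube",cap,tip,np.linalg.norm(cap-tip)); mid=(cap+tip)/2; d=cap-tip; ty=np.arctan2(d[1],d[0])
B=np.array([px(f,*q(*p),.066) for p in[(122,115),(210,130),(172,292),(88,272)]])
print(B,[np.linalg.norm(B[i]-B[i-1]) for i in range(4)]); c=B.mean(0)
e=B[0]+B[1]-B[2]-B[3]; hy=np.arctan2(e[1],e[0]); print("mid",mid,ty,"hold",c,hy)
# top surface from the depth image
P=cloud(f)
def yaws(a): # tool y perpendicular to axis, tool x along it: two choices
    return [(a+k*np.pi+np.pi)%(2*np.pi)-np.pi for k in(0,1)]
for p,a in((mid,ty),(c,hy)):
    for y in yaws(a):
        for z in(.16,.3): print(y,z,inverse_kinematics([p[0],p[1],z],[np.pi,0,y]))
np.savez("est.npz",mid=mid,ty=ty,c=c,hy=hy)
E
```

```text
tube [ 0.5406 -0.341   0.024 ] [ 0.4332 -0.362   0.024 ] 0.10944315423851059
[[0.5799 0.2401 0.066 ]
 [0.571  0.1943 0.066 ]
 [0.4869 0.2132 0.066 ]
 [0.4983 0.2565 0.066 ]] [np.float64(0.08330842754331232), np.float64(0.04666964743990139), np.float64(0.08613400708213197), np.float64(0.044828514466911884)]
mid [ 0.4869 -0.3515  0.024 ] 0.19263844573738903 hold [0.534 0.226 0.066] -0.2099653160065385
0.19263844573738886 0.16 [-0.7566  0.2218  1.6625 -0.      1.2574  0.6216]
0.19263844573738886 0.3 [-0.7566  0.1264  1.5051 -0.      1.5101  0.6216]
-2.9489542078524043 0.16 [-0.7566  0.2218  1.6625  0.      1.2574 -2.52  ]
-2.9489542078524043 0.3 [-0.7566  0.1264  1.5051  0.      1.5101 -2.52  ]
-0.20996531600653867 0.16 [ 0.2644  0.1743  1.7176 -0.      1.2497  2.0452]
-0.20996531600653867 0.3 [ 0.2644  0.0763  1.5591 -0.      1.5063  2.0452]
2.9316273375832544 0.16 [ 0.2644  0.1743  1.7176  0.      1.2497 -1.0964]
2.9316273375832544 0.3 [ 0.2644  0.0763  1.5591  0.      1.5063 -1.0964]
```

```bash
python3 - <<'E'
from plant import *
from h import *
e=np.load("est.npz"); c,mid=e["c"],e["mid"]
def snap(n):
    k=get_calibration("wrist"); im,d=get_image("wrist"); np.savez(f"pics/{n}.npz",im=im,d=d,**k); return im
movep([c[0],c[1],.27],[np.pi,0,e["hy"]+np.pi]); hold(.2); a=snap("wh")
movep([mid[0],mid[1],.28],[np.pi,0,e["ty"]]); movep([mid[0],mid[1],.16],[np.pi,0,e["ty"]]); hold(.2); b=snap("wt")
s=observe(); print(s["time_s"],s["eef_pos"],s["tcp_rot"])
cv2.imwrite("pics/w2.png",np.vstack([a[50:350],b[50:350]])[:,:,::-1])
for n,p in(("wh",np.r_[c[:2],.092]),("wt",mid)):
    f=np.load(f"pics/{n}.npz"); print(f["intrinsics"],fish(f,p))
E
```

```text
4.9667 [ 0.4882 -0.3527  0.1628] [ 3.1378 -0.0027  0.1928]
[[309.7069   0.     324.512 ]
 [  0.     309.7069 198.4807]
 [  0.       0.       1.    ]] [[323.4942 180.0827]]
[[309.7069   0.     324.512 ]
 [  0.     309.7069 198.4807]
 [  0.       0.       1.    ]] [[322.7987 188.8453]]
```

View pics/w2.png

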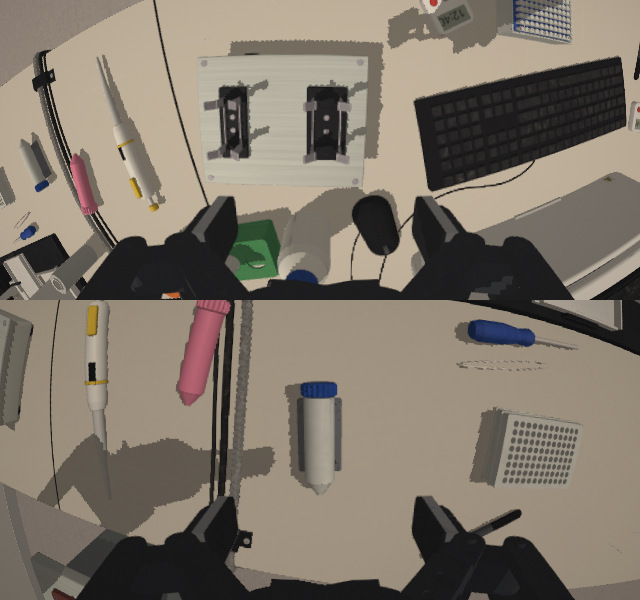

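The upper half shows the wide holder base from (307,87) to (348,159), right of the narrow one. The lower half shows the tube from cap edge (319,381) to tip (320,494), seen end to end. I'll enlarge the holder and compute both positions.

```bash
python3 - <<'E'
from h import *
e=np.load("est.npz")
f=np.load("pics/wt.npz"); g=np.load("pics/wh.npz")
cap,tip=fpx(f,319,131,.024),fpx(f,320,244,.024); d=cap-tip
print(cap,tip,np.linalg.norm(d),(cap+tip)/2,np.arctan2(d[1],d[0]),e["mid"],e["ty"], f["world_from_camera"][:3,3])
B=np.array([fpx(g,u,v+50,.066) for u,v in[(308,87),(348,87),(347,159),(307,159)]])
d=B[0]+B[1]-B[2]-B[3]
print(B.mean(0),np.arctan2(d[1],d[0])+np.pi,e["c"],e["hy"],[np.linalg.norm(B[i]-B[i-1]) for i in range(4)])
a=cv2.resize(g["im"][120:230,290:370,::-1],None,fx=5,fy=5,interpolation=cv2.INTER_CUBIC)
b=cv2.resize(f["im"][120:255,290:350,::-1],None,fx=4,fy=4,interpolation=cv2.INTER_CUBIC)
o=np.zeros((550,650,3),np.uint8);o[:,:400]=a;o[:540,405:645]=b
cv2.imwrite("pics/c2.png",o)
E
```

```text
[ 0.5392 -0.3379  0.024 ] [ 0.4312 -0.3595  0.024 ] 0.11010487329725005 [ 0.4852 -0.3487  0.024 ] 0.19744022983726386 [ 0.4869 -0.3515  0.024 ] 0.19263844573738903 [ 0.5546 -0.3386  0.3056]
[0.5334 0.2308 0.066 ] 6.063012202173021 [0.534 0.226 0.066] -0.2099653160065385 [np.float64(0.08407450229885104), np.float64(0.04459732127762093), np.float64(0.08412340132580509), np.float64(0.046989975931562324)]
```

View pics/c2.png

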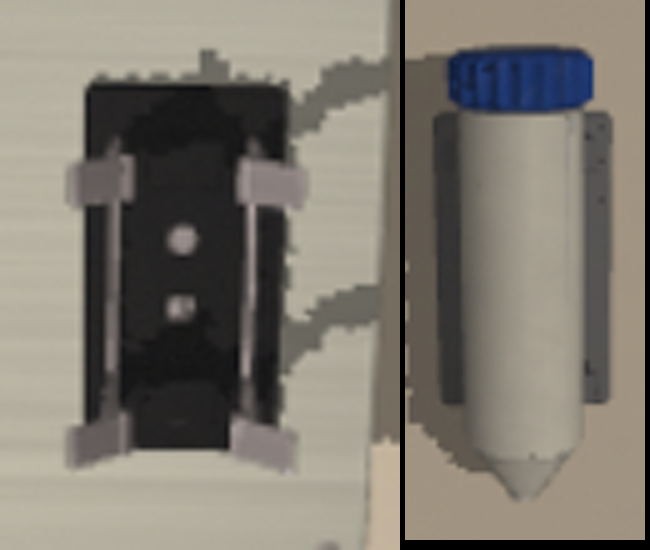

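The crop shows the wide holder's finger pairs centred at (185.5,184) and (182,443), with flare edges 239 and 232 px apart. The tube lies straight in its rest, from (521,47) to (524,500).

```bash
python3 - <<'E'
from h import *
g=np.load("pics/wh.npz"); f=np.load("pics/wt.npz")
q=lambda a,b:(290+(a+.5)/5-.5,120+(b+.5)/5-.5); t=lambda a,b:(290+(a-404.5)/4-.5,120+(b+.5)/4-.5)
for z in(.110,):
    L=[fpx(g,*q(*p),z) for p in[(66,187),(305,187),(66,446),(298,450)]]
    a,b=(L[0]+L[1])/2,(L[2]+L[3])/2
    print(z,"widths",np.linalg.norm(L[0]-L[1]),np.linalg.norm(L[2]-L[3]),"spacing",np.linalg.norm(a-b),"centre",(a+b)/2,np.arctan2(*(a-b)[1::-1]))
I=[fpx(g,*q(*p),.102) for p in[(133,185),(238,182),(130,437),(232,440)]]
print("lips",np.linalg.norm(I[0]-I[1]),np.linalg.norm(I[2]-I[3]),np.mean(I,0))
cap,tip=fpx(f,*t(521,47),.024),fpx(f,*t(524,500),.024);d=cap-tip
print("tube",np.linalg.norm(d),(cap+tip)/2,np.arctan2(d[1],d[0]))
# sides of the body
for v in(200,400): print(fpx(f,*t(461,v),.024),fpx(f,*t(583,v),.024))
E
```

```text
0.11 widths 0.04704246928175195 0.04761702556752156 spacing 0.05386526518993176 centre [0.5343 0.229  0.11  ] 2.9214307002947413
lips 0.021181086497812522 0.021423162054609125 [0.5347 0.2288 0.102 ]
tube 0.11044366245108118 [ 0.4846 -0.3483  0.024 ] 0.1948538898184566
[ 0.5015 -0.3307  0.024 ] [ 0.5069 -0.3583  0.024 ]
[ 0.4534 -0.3392  0.024 ] [ 0.459 -0.368  0.024]
```

```bash
python3 - <<'E'
from plant import *
from h import *
x,y,w=.485,-.3487,.195
P=lambda:print({k:np.round(observe()[k],4) for k in("time_s","eef_pos","tcp_rot","ft_force","opening","grasp_force")})
R=[np.pi,0,w]
movep([x,y,.09],R); hold(.2); P()
print(move_l([x,y,.008],.08,max_force=8)); hold(.2); P()
gripper_to(.02,60); hold(.2); P()
move_l([x,y,.15],.12); hold(.2); P()
k=get_calibration("wrist"); im,d=get_image("wrist"); cv2.imwrite("pics/g.png",im[:,:,::-1])
E
```

```text
{'time_s': np.float64(5.55), 'eef_pos': array([ 0.4866, -0.3502,  0.093 ]), 'tcp_rot': array([ 3.1377, -0.0027,  0.1949]), 'ft_force': array([ 0.2568, -0.6411, -0.2357]), 'opening': np.float64(0.0856), 'grasp_force': np.float64(0.0)}
False
{'time_s': np.float64(6.925), 'eef_pos': array([ 0.4853, -0.349 ,  0.0086]), 'tcp_rot': array([ 3.1407, -0.0006,  0.195 ]), 'ft_force': array([-0.7933, -0.4579,  0.4189]), 'opening': np.float64(0.0858), 'grasp_force': np.float64(0.0)}
{'time_s': np.float64(7.7), 'eef_pos': array([ 0.485 , -0.3488,  0.0082]), 'tcp_rot': array([ 3.1414, -0.0001,  0.195 ]), 'ft_force': array([-0.5057, -0.2763,  2.1678]), 'opening': np.float64(0.0266), 'grasp_force': np.float64(59.0916)}
{'time_s': np.float64(9.2333), 'eef_pos': array([ 0.4847, -0.3484,  0.1491]), 'tcp_rot': array([-3.1404,  0.0009,  0.195 ]), 'ft_force': array([-0.2224,  0.4338,  0.2415]), 'opening': np.float64(0.0266), 'grasp_force': np.float64(58.9417)}
```

View pics/g.png

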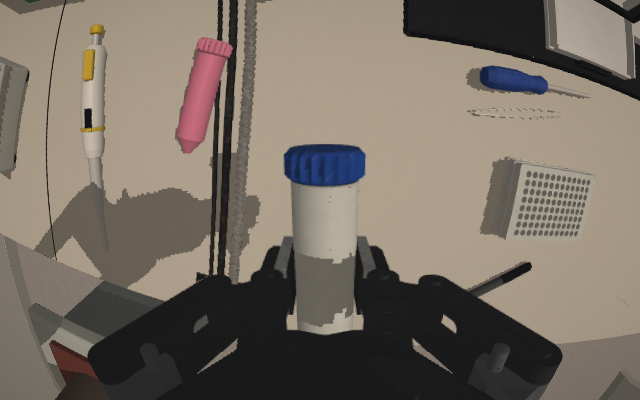

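The picture shows the tube held level between the fingers, cap at (324,165). Now to the holder.

```bash
python3 - <<'E'
from plant import *
from h import *
x,y,w=.5343,.2285,2.9214
P=lambda:print({k:np.round(observe()[k],4) for k in("time_s","eef_pos","tcp_rot","ft_force","opening","grasp_force")})
R=[np.pi,0,w]
movep([.485,-.3487,.27],[np.pi,0,.195]); movep([x,y,.27],R)
move_l([x,y,.125],.12,rotation=R); hold(.5); P()
k=get_calibration("wrist"); im,d=get_image("wrist"); np.savez("pics/p.npz",im=im,d=d,**k)
cv2.imwrite("pics/p.png",im[:,:,::-1])
k=get_calibration("side"); im,d=get_image("side"); cv2.imwrite("pics/ps.png",cv2.resize(im[80:200,230:390,::-1],None,fx=5,fy=5,interpolation=cv2.INTER_CUBIC))
E
```

```text
{'time_s': np.float64(13.775), 'eef_pos': array([0.5343, 0.2285, 0.1251]), 'tcp_rot': array([3.1415, 0.0002, 2.9214]), 'ft_force': array([-0.9913, -0.1946, -1.0277]), 'opening': np.float64(0.0268), 'grasp_force': np.float64(58.9966)}
```

View pics/p.png

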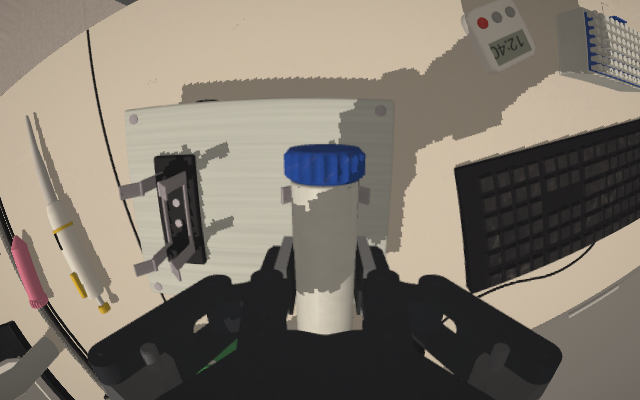

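View pics/ps.png

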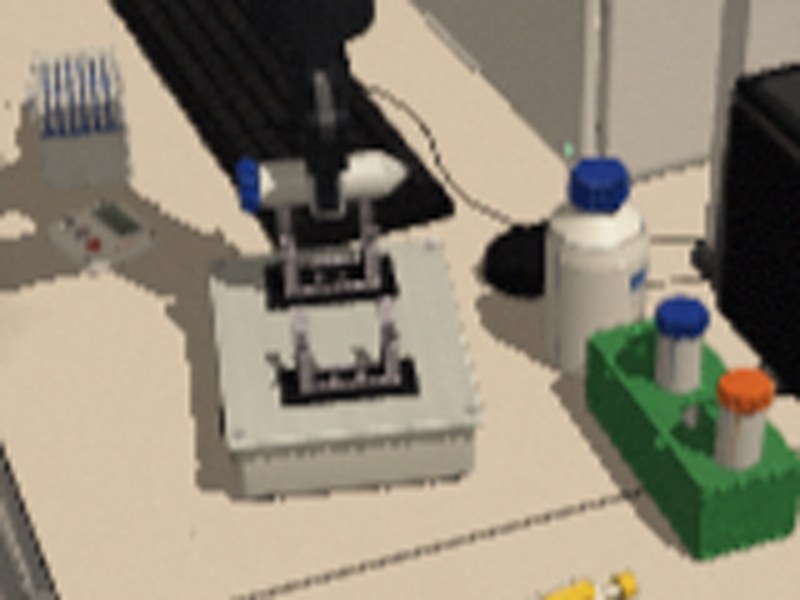

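The wrist picture shows the flare edges at (282,194) and (369,194), 43 and 44 px either side of the tube's centre line at x=325. The side view shows the tube over both pairs of the wide holder, so I'll press.

```bash
python3 - <<'E'
from plant import *
from h import *
x,y=.5343,.2285
P=lambda:print({k:np.round(observe()[k],4) for k in("time_s","eef_pos","tcp_rot","ft_force","opening","grasp_force")})
move_l([x,y,.099],.05)
for z in(.094,.089,.084,.079,.0757):
    s=move_l([x,y,z],.03,max_force=35); print(s,end=' ');P()
    if s: break
hold(.4);P()
E
```

```text
False {'time_s': np.float64(14.8583), 'eef_pos': array([0.5354, 0.2286, 0.0953]), 'tcp_rot': array([3.1406, 0.0023, 2.9209]), 'ft_force': array([ 0.4981, -1.3577,  4.6472]), 'opening': np.float64(0.0266), 'grasp_force': np.float64(59.548)}
False {'time_s': np.float64(15.175), 'eef_pos': array([0.5369, 0.2288, 0.0921]), 'tcp_rot': array([3.1394, 0.0054, 2.9211]), 'ft_force': array([ 0.1592, -1.153 , 12.3897]), 'opening': np.float64(0.0267), 'grasp_force': np.float64(60.3132)}
False {'time_s': np.float64(15.4917), 'eef_pos': array([0.5355, 0.2285, 0.0851]), 'tcp_rot': array([3.1406, 0.0025, 2.9209]), 'ft_force': array([ 1.2262, -1.051 ,  4.1588]), 'opening': np.float64(0.0265), 'grasp_force': np.float64(60.2397)}
False {'time_s': np.float64(15.8083), 'eef_pos': array([0.5336, 0.2283, 0.0775]), 'tcp_rot': array([-3.141 , -0.0014,  2.9212]), 'ft_force': array([ 3.8493,  0.0659, -6.9703]), 'opening': np.float64(0.0263), 'grasp_force': np.float64(59.3085)}
False {'time_s': np.float64(16.0667), 'eef_pos': array([0.5339, 0.2286, 0.0762]), 'tcp_rot': array([-3.1413, -0.001 ,  2.9216]), 'ft_force': array([-2.7333, -0.7253,  5.4715]), 'opening': np.float64(0.0268), 'grasp_force': np.float64(60.5824)}
{'time_s': np.float64(16.4667), 'eef_pos': array([0.5339, 0.2286, 0.0762]), 'tcp_rot': array([-3.1413, -0.0009,  2.9217]), 'ft_force': array([-2.0153, -0.8456,  5.126 ]), 'opening': np.float64(0.0264), 'grasp_force': np.float64(60.6118)}
```

The force rose to 12 N and then dropped, and the tube now rests on the supports. Release, back off and check.

```bash
python3 - <<'E'
from plant import *
from h import *
x,y=.5343,.2285
gripper_to(.06); hold(.3); print(observe()["ft_force"],observe()["grasp_force"])
move_l([x,y,.27],.12); hold(.5)
k=get_calibration("wrist"); im,d=get_image("wrist"); f=dict(im=im,d=d,**k); np.savez("pics/e.npz",**f)
c=get_calibration("side"); s,_=get_image("side")
a=cv2.resize(im[110:250,270:380],None,fx=4,fy=4,interpolation=cv2.INTER_CUBIC); b=cv2.resize(s[95:165,275:325],None,fx=7,fy=7,interpolation=cv2.INTER_CUBIC)
o=np.zeros((560,800,3),np.uint8); o[:,:440]=a; o[:490,445:795]=b
cv2.imwrite("pics/e.png",o[:,:,::-1]); print(observe()["time_s"])
print(k["world_from_camera"][:3,3], [fish(k,[x+t*np.cos(-.2202),y+t*np.sin(-.2202),.092]) for t in(-.055,0,.055)])
E
```

```text
[-0.0225  0.5152  0.1398] 0.0
19.55
[0.4661 0.2441 0.4121] [array([[324.1981, 127.3572]]), array([[324.2108, 179.5323]]), array([[324.2276, 228.1575]])]
```

View pics/e.png

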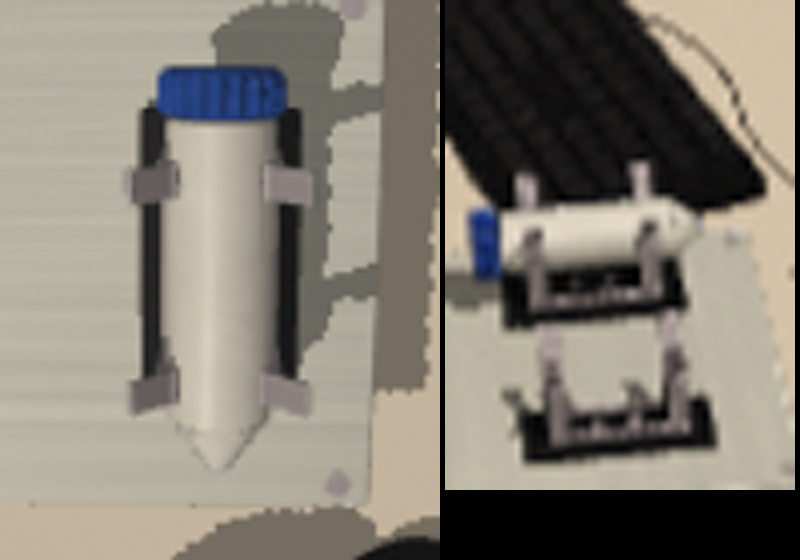

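The picture shows the lips of both finger pairs lying over the tube, at rows 184 and 390. The tube's ends match the predicted seated position to within about 1 px, and the gripper is clear.

```bash
python3 -c "
from plant import *
print(job_done())"
```

```text
the job is handed in; nothing more can be done
None
```

The tube is pressed home and released in the wide clip holder: the last pictures show both pairs of spring fingers snapped over it and the gripper clear. I handed the job in at about 20 s; no verdict was returned.

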